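# Lock a loudspeaker tilt bracket: flat to the setscrew, then nip it up with a hex key

## Robot

A 7-joint arm with a two-finger parallel gripper is mounted at the origin on the work surface. World frame = base frame: x ahead of the robot, y to its left, z up, the work surface at z = 0. Lengths are in m, angles in rad, forces in N, time in s.
With the tool pointing down it reaches from about 0.4 to 0.85 m from the base axis. Payload 10.4 kg.
Tool frame: the origin (TCP) lies midway between the tips of the shut fingers; the grasp point (between the pads) lies 19 mm behind it; z points along the fingers, y is the line along which they close (so a half turn about z gives the same grasp; the last joint's range is limited). The gripper opens to 85 mm and grips with 20 to 120 N. Pads are 22 mm wide; open, the fingers measure 114 mm over their backs; the gripper's body (76 mm by 85 mm) begins 54 mm behind the grasp point. The pads swing forward as they close: fully open they stand 13 mm farther back than shut.
Start: joints at [1.197, 0.332, -0.065, 1.46, 0.022, 1.35, -0.088], TCP at [0.215, -0.587, 0.231] pointing down, gripper open.
Joint ranges: [-2.6, 2.6], [-0.5, 2.12], [-1.47, 1.34], [0.16, 2.42], [-1.27, 4.41], [0.06, 2.06], [-2.6, 2.6]. Speed limits (rad/s): [2.22, 2.22, 2.79, 2.79, 3.14, 3.14, 3.14].

## Interface

Orientations are given as [roll, pitch, yaw] about the fixed x, y, z axes, in that order (R = Rz(yaw) Ry(pitch) Rx(roll)).
In Python, from plant import readout, grab_frame, calibration, ctrl gives the robot as it stands.
- The arm moves only by the tool move_arm, never from a script. Its arguments are lists of equal length, an entry for each row: "dp": the shift along the tool's x, y, z in cm, a list of three; "twist": the turn, a rotation vector about the tool's x, y, z in degrees, a list of three. In form: {"dp": [[tx, ty, tz], ...], "twist": [[wx, wy, wz], ...]}. A call has 1 to 8 rows; each row shifts and turns the commanded pose from where the row before left it, along the tool's axes as they then stand; what a row does not reach is not made up. A row lasts 1/12 s, in which the tool goes at most 41.7 mm and 7.16 degrees, less where a joint would pass 70% of its speed; a pose out of reach is approached as far as the arm can. A call with a gripper value outside its range is refused whole. "fingers" is the finger opening in cm, from 0 to 8.54, set as the call begins (left out, the last holds). The fingers move at their own pace and stop on an object; "grip_force" is the grip in N (left out, the last holds). Time passes only in rows, so rows that do not move let the fingers close. It gives the time, the measured TCP pose, the force, the opening and the grip force at its end, in the units of the state.
- readout.read_state(): the state, without advancing time (a new reading comes with each control period).
- grab_frame(name): name is "side" or "top" or "wrist"; returns the picture (400x640x3 uint8, blue, green, red); there is no depth.
- calibration(name): a dict with "fx", "fy", "cx", "cy" (pixels), "D" ([k1, k2, p1, p2, k3] as OpenCV has them; the pictures are not rectified), "eye" and "orientation" of the camera in the world; the wrist camera has in their place "hand_eye" (4x4, takes a point from camera to tool coordinates, whose origin is the TCP and whose axes are the flange's). Camera axes: x right, y down, z forward; pixel columns grow to the right and rows downward; lengths in m; the calibration is good to about 2 mm. A picture is of the moment at which its call begins: read the wrist's pose just before it. calibration takes no time and is no camera call.
- ctrl.close_job(): hands the job in; it is judged then, once.
The state is a dict: "time_s": time; "joint_positions": joint angles; "dq": joint speeds; "joint_torque": joint torques, N m; "eef_pos": TCP position; "tool_rot": TCP orientation; "ft_force": force on the tool from outside, world axes, zero at the start; "wrist_torque": the same for the moment, N m; "width": opening from 0.0 (shut) to 1.0 (fully open); "grasp_force": force on a finger pad.
Only numpy, scipy, OpenCV 4.12 (cv2) and the standard library are available. Lean on these libraries where they do the work, as an engineer would, in place of code of your own. Each camera call takes 0.05 s, during which the arm holds its last target. There are 200 camera calls.

## Task

Swing the red-ball lever of the speaker bracket upright, so that the yellow flat on its shaft faces straight up under the setscrew. Then take the orange T-handle hex key from its wooden holder, seat it fully in the setscrew on top of the bracket, pressing only gently, and turn it clockwise until the screw bites and then about 15 degrees further, no more. Leave the key standing in the screw and do not disturb the things around.

Things in the scene. Friction and masses are not known exactly. Their poses are not given: they have to be found in the camera images.
- lever_ball (a point): centre of the red ball (diameter 26 mm) at the end of the bracket's lever, 85 mm from the shaft's axis, which lies 60 mm above the table. The lever points the way the shaft's yellow flat faces. The point's y axis runs along the shaft (level), its z axis along the lever away from the shaft.
- shaft (a joint): angle of the shaft and lever, rad: 0 = lever upright, flat facing straight up at the setscrew; positive = leaning to the bracket's -x side (towards the robot). Range -0.5 to 1.2; stiff (0.25 N m of friction) and stays where it is left. Starts leaning 0.4 to 0.95.
- socket (a point): centre of the mouth of the setscrew's hex socket, level with the hub's top, 92 mm above the table; axes fixed to the bracket. How the hexagon stands in the screw is not measured: any angle. Socket 13 mm across flats, 18 mm deep. Tightening is clockwise from above: the screw first turns against 0.06 N m, for 0.25 to 0.8 rad, then bites and takes 0.22 N m to turn further.
- nip (a joint): how far the screw has been turned since it bit, rad: 0 until it bites, grows as it is tightened further, stays when let go. 0.26 (15 degrees) is right; a hard stop at 0.9.
- key_handle (a point): centre of the loose hex key's orange T-handle: 60 mm long (its x), 16 mm thick (y), 44 mm high (z, up as it stands in the holder). Key 110 to 180 g. Below hangs a steel hex blade, 12 mm across flats, 60 mm long; two of its six corners lie along handle x. It drops into the socket only within 4 to 6 degrees of every 60 degrees of turn; elsewhere the hexagon rests on its rim, tip 6 mm in.
- key_tip (a point): lower end of the key's blade, on its axis, 82 mm below the centre of the handle; axes as the handle's. The last 6 mm are a round pilot, 9.6 mm across, tapering to 4 mm over the last 4 mm, which centres the blade; the hexagon begins above it. Keep the load on the blade under 20 N until it is seated.
- holder: dark wooden block 70 x 70 mm, 66 mm high, fixed, with an 18 mm upright through hole in the middle in which the key's blade stands, the handle's underside resting on the block's top. Origin at the centre of its underside.
- bracket: fixed speaker bracket: steel base plate 130 x 240 x 12 mm; aluminium hub block 56 x 56 mm, 92 mm high, with the setscrew in its top, above the origin; a bearing post 100 mm to +y, top 80 mm high; the lever 140 mm to +y. Origin on the table under the hub's centre; y runs along the shaft, z up.
- phone: bystander: black phone, 75 x 155 x 9 mm, lying on the table; origin under its centre
- cup: bystander: white mug, 72 mm across, 75 mm high; origin under its centre
- dac: bystander: small black amplifier box, 110 x 100 x 48 mm; origin under its centre
- case: bystander: grey zip case, 75 x 160 x 40 mm; origin under its centre
Things that resemble listed ones, but are neither listed nor needed, are in the scene too. What is meant by the part that bears key_handle is not black or green, and is the smaller of those in its own colour.

How it is judged:
On the way, in this order (a step that is already met when the one before it is completed fails the run):
1. the lever is upright (flat up) within 0.09 rad (value of joint shaft between -0.09 and 0.09 rad), for 0.3 s.
2. the key is seated in the screw: tip 14 mm or more below the socket's mouth (z of key_tip in the frame of socket below -0.014 m and horizontal distance between key_tip and socket below 0.004 m), for 0.2 s.
3. the screw is nipped up with the seated key, 0.14 to 0.42 rad past its bite (value of joint nip between 0.14 and 0.42 rad and z of key_tip in the frame of socket below -0.012 m), for 0.2 s.
At the end, for the whole second after the job is handed in: the screw turned 0.14 to 0.42 rad past its bite, the lever upright within 0.09 rad, the key standing at rest in the socket with its tip at least 12 mm deep, let go (all of step 1 and all of step 3 and horizontal distance between key_tip and socket below 0.005 m and linear speed of key below 0.02 m/s); the robot touches nothing.
It fails at once if the screw is over-tightened (more than 0.45 rad past its bite) (value of joint nip above 0.45 rad).
It fails at once if the screw is tightened on the round of the shaft (lever more than 0.12 rad off upright) (value of joint nip above 0.06 rad and (value of joint shaft above 0.12 rad or value of joint shaft below -0.12 rad)).
It fails at once if the key is forced: it bears on the screw or bracket with more than 80 N, all contacts added, before it is seated (tip less than 10 mm deep) (contact force between key and bracket above 80 N and z of key_tip in the frame of socket above -0.01 m).
It fails at once if a bystander is moved by more than 20 mm (distance of any of phone, cup, dac, case from where it was at the start of the episode above 0.02 m).
It also fails if it takes over 72 s, if anything falls off the work surface, if the arm or the gripper's body presses on something with over 40 N, if the wrist force passes 120 N, or if a joint passes its speed limit or range.

## Working session

There is one attempt and no reset: what is moved stays moved. The work goes in short steps, Python scripts to look and compute and a tool call to move; the robot and the scene stay as the last step left them, time stands still between calls to the robot, and variables do not carry over. Pictures are saved under pics/ and viewed, at most 10 in all, crops included, and the job is handed in when it is done.

Besides the shell and the picture viewer there is one more tool, called by a JSON object that holds its "method" and its "body", one argument or row to a line. move_arm: Moves the arm, as the interface text tells. Its arguments: {"type":"object","properties":{"dp":{"type":"array"},"twist":{"type":"array"},"fingers":{"type":"number"},"grip_force":{"type":"number"}},"required":["dp","twist"]}

```bash
mkdir -p pics; ls; python3 - <<'E'
from plant import readout, grab_frame, calibration
import cv2
for n in("side","top","wrist"):
    c=calibration(n);print(n,c)
    im=grab_frame(n);cv2.imwrite(f"pics/{n}0.png",im)
s=readout.read_state();print(s)
E
```

```text
pics
side {'fx': 452.8227537359227, 'fy': 452.8227537359227, 'cx': 325.30452614299213, 'cy': 206.32267305015168, 'D': array([0.01936835, 0.        , 0.        , 0.        , 0.        ]), 'eye': array([0.25129012, 0.81338017, 0.6988687 ]), 'orientation': array([-2.16852379, -0.01137596, -2.74571443])}
top {'fx': 516.44450541774, 'fy': 516.44450541774, 'cx': 320.7965218008748, 'cy': 206.37788507807912, 'D': array([-0.1440541,  0.       ,  0.       ,  0.       ,  0.       ]), 'eye': array([0.3768672 , 0.01426923, 1.28340546]), 'orientation': array([-2.99256783,  0.00326675, -1.59385322])}
wrist {'fx': 289.1031470617832, 'fy': 289.1031470617832, 'cx': 316.73439723656406, 'cy': 194.1972602103281, 'D': array([-0.03083971,  0.        ,  0.        ,  0.        ,  0.        ]), 'hand_eye': array([[-1.28055326e-04, -9.45685113e-01, -3.25084068e-01,
         8.32520567e-02],
       [ 9.99999985e-01, -1.59872961e-04,  7.11636073e-05,
         4.08545969e-04],
       [-1.19270516e-04, -3.25084054e-01,  9.45685119e-01,
        -1.42798073e-01],
       [ 0.00000000e+00,  0.00000000e+00,  0.00000000e+00,
         1.00000000e+00]])}
{'time_s': 0.15, 'joint_positions': array([ 1.19737929,  0.33273475, -0.06470994,  1.46072824,  0.02161982,
        1.34987799, -0.08850375]), 'dq': array([-6.96721266e-06, -2.44821922e-03, -5.83747509e-04, -2.46509081e-03,
        3.71120388e-05,  1.99861628e-04,  1.00884772e-03]), 'joint_torque': array([ 9.77952768e-04, -6.25826883e+01,  4.90163499e-02, -3.91851389e+01,
        1.63427048e-02,  7.42563367e-03, -1.94442657e-05]), 'eef_pos': array([ 0.21469899, -0.58668046,  0.23070332]), 'tool_rot': array([-3.14054209e+00,  5.94377555e-05,  3.50843564e-01]), 'ft_force': array([-0.93731338, -0.3178352 , -0.11266468]), 'wrist_torque': array([-0.00923347, -0.06890812, -0.00925281]), 'grasp_force': 0.0, 'width': 0.994070307538015}
```

View pics/top0.png

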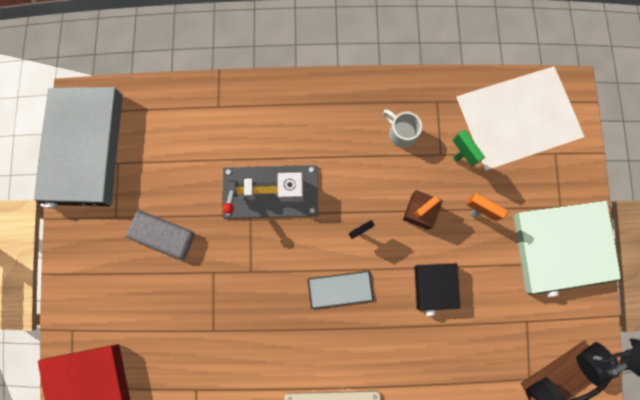

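View pics/side0.png

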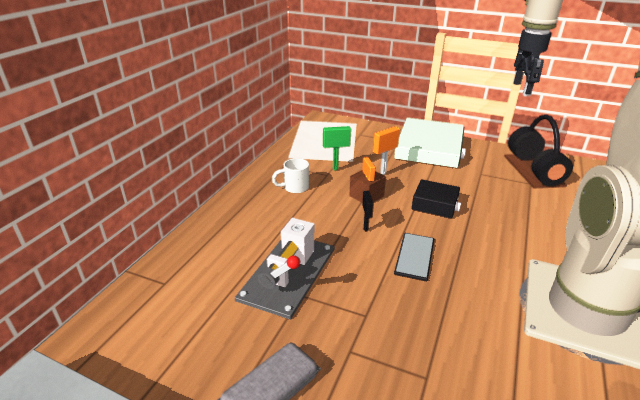

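Top view: bracket hub with the screw at (290,184), red ball at (228,208), key in the holder at (428,206), a larger orange decoy at (487,207). Side view: ball (293,262), hub top about (298,226), key (369,169).

```bash
cat > h.py <<'E'
import numpy as np, cv2
from scipy.spatial.transform import Rotation as R
from plant import readout, grab_frame, calibration
def cam(name,st=None):
    c=calibration(name);K=np.array([[c['fx'],0,c['cx']],[0,c['fy'],c['cy']],[0,0,1]]);D=np.array(c['D'])
    if name=='wrist':
        T=np.eye(4);T[:3,:3]=R.from_euler('xyz',st['tool_rot']).as_matrix();T[:3,3]=st['eef_pos'];T=T@c['hand_eye']
    else:
        T=np.eye(4);T[:3,:3]=R.from_euler('xyz',c['orientation']).as_matrix();T[:3,3]=c['eye']
    return K,D,T
def ray(C,uv):
    K,D,T=C;p=cv2.undistortPoints(np.array([[uv]],float),K,D)[0,0]
    d=T[:3,:3]@[p[0],p[1],1];return T[:3,3],d/np.linalg.norm(d)
def tri(obs):
    A=np.zeros((3,3));b=np.zeros(3)
    for C,uv in obs:
        o,d=ray(C,uv);P=np.eye(3)-np.outer(d,d);A+=P;b+=P@o
    x=np.linalg.solve(A,b);res=[round(1000*np.linalg.norm(np.cross(x-ray(C,u)[0],ray(C,u)[1])),1) for C,u in obs]
    return x.round(4),res
def atz(C,uv,z):
    o,d=ray(C,uv);return (o+d*(z-o[2])/d[2]).round(4)
def proj(C,X):
    K,D,T=C;Ti=np.linalg.inv(T);r,_=cv2.Rodrigues(Ti[:3,:3]);return cv2.projectPoints(np.array(X,float).reshape(-1,1,3),r,Ti[:3,3],K,D)[0][:,0].round(1)
def blobs(im,lo,hi,amin=15):
    m=cv2.inRange(cv2.cvtColor(im,cv2.COLOR_BGR2HSV),lo,hi);n,l,s,c=cv2.connectedComponentsWithStats(m)
    return [(s[i,4],c[i].round(1).tolist(),cv2.minAreaRect(np.argwhere(l==i)[:,::-1].astype(np.float32))) for i in range(1,n) if s[i,4]>amin]
ORANGE=((8,200,120),(16,255,255));RED=((0,200,100),(3,255,255))
def shot(n,f):
    s=readout.read_state();im=grab_frame(n);cv2.imwrite(f'pics/{f}.png',im);return im,cam(n,s),s
E
python3 - <<'E'
from h import *
t=cv2.imread('pics/top0.png');s=cv2.imread('pics/side0.png');T=cam('top');S=cam('side')
for n,i in(('t',t),('s',s)):
  for c in (ORANGE,RED):
    print(n,[b for b in blobs(i,*c) if b[0]<900])
print('ball',tri([(T,(228,208)),(S,(293,262))]))
print('key',tri([(T,(428,206)),(S,(369,169))]))
print('screw',tri([(T,(290,184)),(S,(298,226))]),atz(T,(290,184),.092))
for n,p,z in(('ball',(228,208),.12),('key',(428,206),.088),('green',(468,149),.1),('or2',(487,207),.1),('blk',(361,229),.08),('cup',(405,128),.075),('dac',(437,287),.048),('phone',(341,290),.009),('post',(248,187),.08)):print(n,atz(T,p,z))
E
```

```text
t [(np.int32(17), [471.2, 201.7], ((471.5, 201.5), (7.0, 3.0), 0.0)), (np.int32(30), [490.9, 211.5], ((490.9169616699219, 211.6557159423828), (21.058822631835938, 1.5882353782653809), 28.07248878479004))]
t [(np.int32(41), [228.2, 208.3], ((228.22000122070312, 208.54000854492188), (6.199999809265137, 7.800000190734863), 36.869895935058594)), (np.int32(24), [91.5, 354.9], ((91.25660705566406, 354.65045166015625), (6.58504581451416, 12.135299682617188), 48.8140754699707)), (np.int32(54), [70.3, 363.6], ((70.05883026123047, 363.2647399902344), (8.973817825317383, 13.581995010375977), 14.03624439239502)), (np.int32(54), [81.7, 365.8], ((80.79117584228516, 366.2146911621094), (9.587063789367676, 19.17412757873535), 4.398705005645752)), (np.int32(77), [49.4, 366.1], ((51.18964385986328, 366.72412109375), (12.998673439025879, 20.24079132080078), 68.19859313964844)), (np.int32(32), [109.3, 362.5], ((108.887939453125, 363.0948791503906), (7.747080326080322, 10.767128944396973), 23.198591232299805)), (np.int32(22), [103.3, 370.7], ((102.9000015258789, 370.70001220703125), (10.28591251373291, 4
[... 1798 characters left out ...]
[368.3, 169.2], ((368.0, 168.5), (23.0, 12.0), 90.0))]
s [(np.int32(112), [293.0, 261.8], ((292.7500305175781, 261.7500305175781), (12.020814895629883, 11.31370735168457), 45.0))]
ball (array([0.5545, 0.227 , 0.1206]), [np.float64(1.8), np.float64(1.8)])
key (array([ 0.5526, -0.239 ,  0.0842]), [np.float64(0.7), np.float64(0.7)])
screw (array([0.6122, 0.0857, 0.0928]), [np.float64(1.7), np.float64(1.7)]) [0.6107 0.0852 0.092 ]
ball [0.5528 0.2265 0.12  ]
key [ 0.5513 -0.2383  0.088 ]
green [ 0.6848 -0.3406  0.1   ]
or2 [ 0.5439 -0.3765  0.1   ]
blk [ 0.5018 -0.0789  0.08  ]
cup [ 0.7467 -0.1957  0.075 ]
dac [ 0.3613 -0.2589  0.048 ]
phone [ 0.3604 -0.0306  0.009 ]
post [0.6083 0.186  0.08  ]
```

{"method": "move_arm", "body": {
  "dp": [
    [0, 0, -1],
    [0, 0, -1],
    [0, 0, -1],
    [2.7, -2.6, 0],
    [2.7, -2.6, 0],
    [2.7, -2.6, 0],
    [2.7, -2.6, 0],
    [2.7, -2.6, 0]
  ],
  "twist": [
    [0, 0, 6.7],
    [0, 0, 6.7],
    [0, 0, 6.7],
    [0, 0, 0],
    [0, 0, 0],
    [0, 0, 0],
    [0, 0, 0],
    [0, 0, 0]
  ],
  "fingers": 5.0
}}

```text
time_s: 0.82
eef_pos: [0.3508, -0.4554, 0.2612]
tool_rot: [-3.142, 0.0, -0.0]
ft_force: [-0.5, 0.3, 0.3]
width: 0.586
grasp_force: 0.0
```

{"method": "move_arm", "body": {
  "dp": [
    [2.7, -2.6, 0],
    [2.7, -2.6, 0],
    [2.7, -2.6, 0],
    [2.7, -2.6, 0],
    [2.7, -2.6, 0],
    [2.7, -2.6, 0],
    [2.7, -2.6, 0],
    [2.7, -2.6, 0]
  ],
  "twist": [
    [0, 0, 0],
    [0, 0, 0],
    [0, 0, 0],
    [0, 0, 0],
    [0, 0, 0],
    [0, 0, 0],
    [0, 0, 0],
    [0, 0, 0]
  ]
}}

```text
time_s: 1.48
eef_pos: [0.5667, -0.2475, 0.2612]
tool_rot: [3.142, 0.0, -0.0]
ft_force: [-0.4, -0.7, -0.3]
width: 0.583
grasp_force: 0.0
```

```bash
python3 - <<'E'
from h import *
im,C,s=shot('wrist','w1');print(s['time_s'],s['eef_pos'],s['tool_rot'])
np.save('w1.npy',C[2])
print(blobs(im,*ORANGE,amin=40), proj(C,[[.5526,-.239,.088]]))
E
```

```text
1.4833 [ 0.56672792 -0.24753207  0.26116879] [ 3.14154947e+00  2.34890865e-04 -2.59620222e-04]
[(np.int32(121), [318.2, 181.4], ((314.7734680175781, 188.43548583984375), (17.01984405517578, 48.84591293334961), 28.70595359802246)), (np.int32(355), [387.3, 242.8], ((384.74951171875, 243.5950469970703), (27.901134490966797, 18.46725845336914), 20.85445785522461))] [[308.7 185. ]]
```

View pics/w1.png

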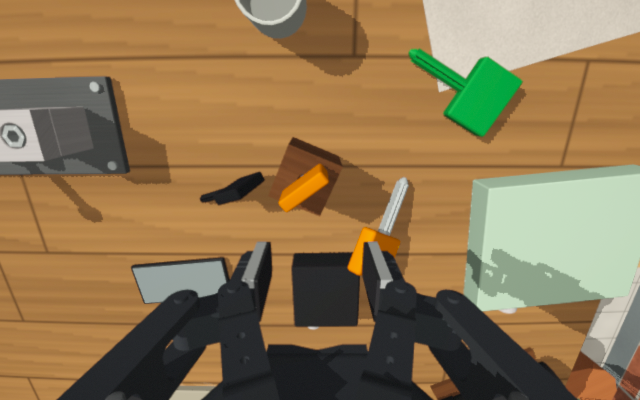

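Wrist view: small orange handle on the brown holder, top face from (280,205) to (327,172); the screw is at the left edge (13,135). Now on to the bracket.

{"method": "move_arm", "body": {
  "dp": [
    [0.2, -4.0, 0],
    [0.2, -4.0, 0],
    [0.2, -4.0, 0],
    [0.2, -4.0, 0],
    [0.2, -4.0, 0],
    [0.2, -4.0, 0],
    [0.2, -4.0, 0],
    [0.2, -4.0, 0]
  ],
  "twist": [
    [0, 0, 0],
    [0, 0, 0],
    [0, 0, 0],
    [0, 0, 0],
    [0, 0, 0],
    [0, 0, 0],
    [0, 0, 0],
    [0, 0, 0]
  ]
}}

```text
time_s: 2.2
eef_pos: [0.5814, 0.0728, 0.2613]
tool_rot: [3.141, 0.0, -0.0]
ft_force: [1.6, 0.8, 0.0]
width: 0.588
grasp_force: 0.0
```

{"method": "move_arm", "body": {
  "dp": [
    [0.2, -4.0, 0.5],
    [0.2, -4.0, 0.5],
    [0, 0, 0]
  ],
  "twist": [
    [0, 0, 0],
    [0, 0, 0],
    [0, 0, 0]
  ]
}}

```text
time_s: 2.45
eef_pos: [0.5833, 0.1609, 0.2501]
tool_rot: [-3.137, 0.002, 0.011]
ft_force: [-0.7, 1.4, -0.0]
width: 0.586
grasp_force: 0.0
```

```bash
python3 - <<'E'
from h import *
im,C,s=shot('wrist','w2');print(s['time_s'],s['eef_pos'],s['tool_rot'])
np.save('w2.npy',C[2])
b=[x for x in blobs(im,*RED,amin=30)];print(b)
S=cam('side');T=cam('top')
for x in b: print(tri([(C,x[1]),(S,(293,261.8)),(T,(228.2,208.3))]))
print(proj(C,[[.612,.0855,.092],[.5545,.227,.1206]]))
E
```

```text
2.45 [0.58333581 0.16086601 0.25010019] [-3.13735958e+00  2.34479216e-03  1.09926265e-02]
[(np.int32(392), [250.3, 212.6], ((250.0, 212.5), (21.0, 22.0), 90.0)), (np.int32(3046), [46.4, 375.5], ((54.143310546875, 377.77520751953125), (42.344825744628906, 111.41844940185547), 83.04703521728516))]
(array([0.5535, 0.2273, 0.1221]), [np.float64(0.9), np.float64(2.4), np.float64(2.3)])
(array([0.525 , 0.2729, 0.2354]), [np.float64(58.6), np.float64(50.3), np.float64(67.7)])
[[389.  150.8]
 [251.5 210.5]]
```

View pics/w2.png

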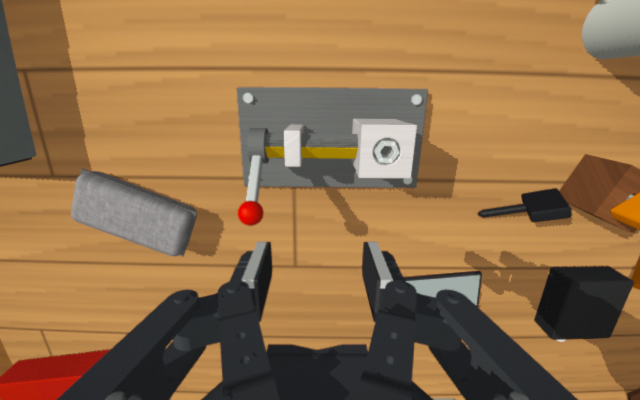

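Wrist view: screw socket at (386,151), ball at (250,212), yellow flat on the shaft, post at (293,147). Ball triangulates to (0.5535, 0.227, 0.122), consistent with an 85 mm lever leaning ~0.75 rad.

{"method": "move_arm", "body": {
  "dp": [
    [-1.0, -2.3, 2],
    [-1.0, -2.3, 2],
    [-1.0, -2.3, 2],
    [0, 0, 0],
    [0, 0, 0]
  ],
  "twist": [
    [0, 0, 0],
    [0, 0, 0],
    [0, 0, 0],
    [0, 0, 0],
    [0, 0, 0]
  ],
  "grip_force": 30
}}

```text
time_s: 2.92
eef_pos: [0.5547, 0.2204, 0.1901]
tool_rot: [3.141, 0.002, 0.002]
ft_force: [0.2, -1.2, 1.4]
width: 0.587
grasp_force: 0.0
```

```bash
python3 - <<'E'
from h import *
im,C,s=shot('wrist','w3');print(s['time_s'],s['eef_pos'],s['tool_rot'])
b=[x for x in blobs(im,*RED,amin=30)];print(b[:2])
for x in b[:2]: print(tri([(C,x[1]),(cam('side'),(293,261.8)),(cam('top'),(228.2,208.3))]),atz(C,x[1],.121))
w2=cam('wrist',s);w2=(w2[0],w2[1],np.load('w2.npy'))
for n,p,z in (('scr',(386.5,151),.092),('post',(293,147),.08),('pl',(238,88),.012),('pr',(428,90),.012),('br',(420,188),.012)):print(n,atz(w2,p,z))
E
```

```text
2.9167 [0.55469714 0.22038603 0.19011314] [3.14073768e+00 2.26059606e-03 2.01241090e-03]
[(np.int32(682), [306.6, 209.5], ((306.0, 209.5), (29.0, 30.0), 90.0)), (np.int32(1173), [38.6, 389.3], ((40.3412971496582, 390.4010009765625), (20.505640029907227, 82.13939666748047), 83.2901611328125))]
(array([0.5535, 0.2272, 0.1219]), [np.float64(0.9), np.float64(2.5), np.float64(2.2)]) [0.5523 0.2277 0.121 ]
(array([0.5342, 0.274 , 0.2226]), [np.float64(60.2), np.float64(42.3), np.float64(65.7)]) [0.3426 0.5185 0.121 ]
scr [0.6118 0.0881 0.092 ]
post [0.6127 0.187  0.08  ]
pl [0.6739 0.2602 0.012 ]
pr [0.6744 0.0235 0.012 ]
br [0.5461 0.0176 0.012 ]
```

{"method": "move_arm", "body": {
  "dp": [
    [0, -0.7, 2],
    [0, 0, 3],
    [0, 0, 3],
    [0, 0, 1.0],
    [0, 0, 0],
    [0, 0, 0]
  ],
  "twist": [
    [0, 0, 0],
    [0, 0, 0],
    [0, 0, 0],
    [0, 0, 0],
    [0, 0, 0],
    [0, 0, 0]
  ]
}}

```text
time_s: 3.47
eef_pos: [0.5567, 0.2263, 0.1024]
tool_rot: [3.142, -0.001, -0.001]
ft_force: [-0.1, 0.4, -0.3]
width: 0.583
grasp_force: 0.0
```

{"method": "move_arm", "body": {
  "dp": [
    [0, 0, 0],
    [0, 0, 0],
    [0, 0, 0],
    [0, 0, 0],
    [0, 0, 0],
    [0, 0, 0]
  ],
  "twist": [
    [0, 0, 0],
    [0, 0, 0],
    [0, 0, 0],
    [0, 0, 0],
    [0, 0, 0],
    [0, 0, 0]
  ],
  "fingers": 1.5,
  "grip_force": 30
}}

```text
time_s: 3.97
eef_pos: [0.5561, 0.2286, 0.1027]
tool_rot: [-3.14, -0.002, 0.001]
ft_force: [-1.6, 4.6, 4.8]
width: 0.283
grasp_force: 29.4
```

{"method": "move_arm", "body": {
  "dp": [
    [0.5, 0, -0.45],
    [0.55, 0, -0.42],
    [0.72, 0, -0.43],
    [0.76, 0, -0.38],
    [0.8, 0, -0.28],
    [0.82, 0, -0.22],
    [0.85, 0, -0.12],
    [0.85, 0, -0.05]
  ],
  "twist": [
    [0, 0, 0],
    [0, 0, 0],
    [0, 0, 0],
    [0, 0, 0],
    [0, 0, 0],
    [0, 0, 0],
    [0, 0, 0],
    [0, 0, 0]
  ]
}}

```text
time_s: 4.63
eef_pos: [0.6132, 0.2286, 0.1248]
tool_rot: [-3.14, 0.002, 0.002]
ft_force: [-4.0, 5.1, 0.9]
width: 0.272
grasp_force: 29.0
```

{"method": "move_arm", "body": {
  "dp": [
    [0, 0, 0],
    [0, 0, 0],
    [0, 0, 0]
  ],
  "twist": [
    [0, 0, 0],
    [0, 0, 0],
    [0, 0, 0]
  ]
}}

```text
time_s: 4.88
eef_pos: [0.6143, 0.2286, 0.1249]
tool_rot: [-3.14, -0.0, 0.001]
ft_force: [2.6, 7.6, -2.0]
width: 0.265
grasp_force: 29.3
```

```bash
python3 - <<'E'
from h import *
im,C,s=shot('wrist','w4');print(s['time_s'],s['eef_pos'],s['tool_rot'],s['ft_force'],s['width'])
t=grab_frame('top');sd=grab_frame('side');cv2.imwrite('pics/t4.png',t);cv2.imwrite('pics/s4.png',sd)
for n,i in (('w',im),('t',t),('s',sd)): print(n,[(b[0],b[1]) for b in blobs(i,*RED,amin=8) if b[0]<2000 and not(n=='t' and b[1][1]>300)])
E
```

```text
4.8833 [0.61427439 0.22860192 0.12494222] [-3.13962728e+00 -4.73432272e-04  1.24908869e-03] [ 2.57706041  7.58995334 -1.97686709] 0.2648924388906129
w [(np.int32(1893), [316.5, 294.7])]
t []
s [(np.int32(100), [270.7, 246.2])]
```

```bash
python3 - <<'E'
from h import *
s=readout.read_state();C=cam('wrist',s)
print(tri([(C,(316.5,294.7)),(cam('side'),(270.7,246.2))]),atz(C,(316.5,294.7),.145))
E
```

```text
(array([0.6021, 0.2284, 0.146 ]), [np.float64(0.4), np.float64(0.4)]) [0.601  0.2281 0.145 ]
```

View pics/w4.png

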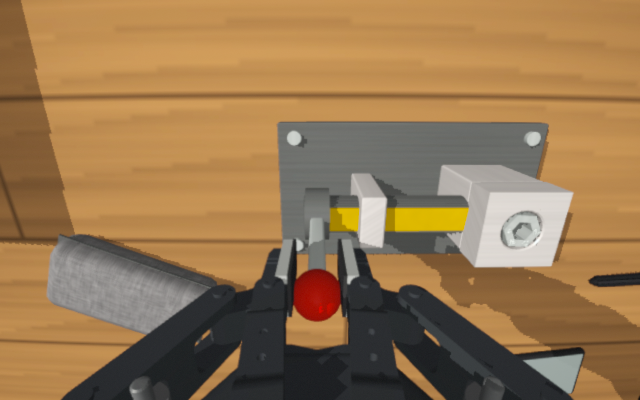

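Ball at (316,295) sits at the rear edge of the pads, at about (0.602, 0.228, 0.146), so still ~0.12 rad short. Re-grip centred on it.

{"method": "move_arm", "body": {
  "dp": [
    [0, 0, 0],
    [0, 0, 0],
    [-0.6, 0, 0],
    [-0.6, 0, 0],
    [0, 0, 0],
    [0, 0, 0]
  ],
  "twist": [
    [0, 0, 0],
    [0, 0, 0],
    [0, 0, 0],
    [0, 0, 0],
    [0, 0, 0],
    [0, 0, 0]
  ],
  "fingers": 5.0
}}

```text
time_s: 5.53
eef_pos: [0.602, 0.2269, 0.125]
tool_rot: [3.141, -0.0, 0.0]
ft_force: [-0.2, 0.5, 0.5]
width: 0.583
grasp_force: 0.0
```

{"method": "move_arm", "body": {
  "dp": [
    [0, 0, 0],
    [0, 0, 0],
    [0, 0, 0],
    [0, 0, 0],
    [0.5, 0, 0],
    [0.5, 0, 0],
    [0, 0, 0],
    [0, 0, 0]
  ],
  "twist": [
    [0, 0, 0],
    [0, 0, 0],
    [0, 0, 0],
    [0, 0, 0],
    [0, 0, 0],
    [0, 0, 0],
    [0, 0, 0],
    [0, 0, 0]
  ],
  "fingers": 1.5,
  "grip_force": 40
}}

```text
time_s: 6.2
eef_pos: [0.6127, 0.2287, 0.1256]
tool_rot: [-3.139, -0.001, 0.001]
ft_force: [-0.2, 4.5, 4.6]
width: 0.277
grasp_force: 39.7
```

```bash
python3 - <<'E'
from h import *
im,C,s=shot('wrist','w5');print(s['time_s'],s['eef_pos'],s['tool_rot'],s['ft_force'],s['width'])
sd=grab_frame('side')
w=[b[1] for b in blobs(im,*RED,amin=100) if b[0]<2500];v=[b[1] for b in blobs(sd,*RED,amin=30)]
print(w,v,tri([(C,w[0]),(cam('side'),v[0])]),atz(C,w[0],.145))
E
```

```text
6.2 [0.61266902 0.2287177  0.12564597] [-3.13948868e+00 -1.10079986e-03  1.20627911e-03] [-0.15229979  4.49151834  4.58448524] 0.27704805673742955
[[316.6, 275.5]] [[268.8, 244.4]] (array([0.6092, 0.2268, 0.1453]), [np.float64(1.8), np.float64(1.8)]) [0.6106 0.2282 0.145 ]
```

{"method": "move_arm", "body": {
  "dp": [
    [0, 0, 0],
    [0, 0, 0],
    [0, 0, -3],
    [0, 0, -3.5],
    [-0.6, 3.4, 0],
    [-0.6, 3.5, 0],
    [-0.6, 3.5, 0],
    [-0.6, 3.5, 0]
  ],
  "twist": [
    [0, 0, 0],
    [0, 0, 0],
    [0, 0, 0],
    [0, 0, 0],
    [0, 0, 0],
    [0, 0, 0],
    [0, 0, 0],
    [0, 0, 0]
  ],
  "fingers": 5.0
}}

```text
time_s: 6.97
eef_pos: [0.5878, 0.0857, 0.1896]
tool_rot: [3.141, 0.0, -0.001]
ft_force: [-0.0, -0.7, -1.1]
width: 0.589
grasp_force: 0.0
```

{"method": "move_arm", "body": {
  "dp": [
    [0, 0, 3.5],
    [0, 0, 3.5],
    [0, 0, 0],
    [0, 0, 0],
    [0, 0, 0],
    [0, 0, 0]
  ],
  "twist": [
    [0, 0, 0],
    [0, 0, 0],
    [0, 0, 0],
    [0, 0, 0],
    [0, 0, 0],
    [0, 0, 0]
  ]
}}

```text
time_s: 7.47
eef_pos: [0.5896, 0.0888, 0.1221]
tool_rot: [-3.141, -0.003, 0.001]
ft_force: [1.1, 0.0, 0.9]
width: 0.583
grasp_force: 0.0
```

```bash
python3 - <<'E'
from h import *
im,C,s=shot('wrist','w6');print(s['time_s'],s['eef_pos'],s['tool_rot'],s['ft_force'],s['width'])
np.save('w6.npy',C[2])
p=proj(C,[[.612,.0875,.092],[.611,.227,.145]]);print(p)
print([(b[0],b[1]) for b in blobs(im,*RED,amin=50)])
t=grab_frame('top');print([b[1] for b in blobs(t,*RED) if b[1][1]<300])
x,y=p[0].astype(int);c=im[max(y-75,0):y+75,x-100:x+100]
cv2.imwrite('pics/w6c.png',np.vstack([cv2.resize(c,None,fx=3,fy=3,interpolation=cv2.INTER_CUBIC)]));print(x-100,max(y-75,0))
E
```

```text
7.4667 [0.58956078 0.0887798  0.1220901 ] [-3.14119122e+00 -2.99134317e-03  6.92715348e-04] [1.08544542 0.04563597 0.90505876] 0.5825343468585105
[[317.9 196.6]
 [ 26.5 234.9]]
[(np.int32(2246), [23.0, 235.6])]
[[226.3, 181.6]]
217 121
```

View pics/w6c.png

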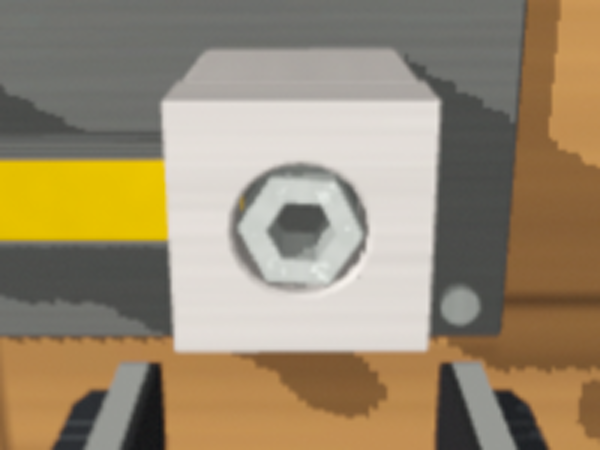

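Crop shows the screw centre at full-frame (317,198), hexagon with corners nearly left/right (along world y), hub face square to the image. I'll rectify it to measure the hexagon angle, and check the lever.

```bash
python3 - <<'E'
from h import *
im=cv2.imread('pics/w6.png');s=readout.read_state();K,D,_=cam('wrist',s);C=(K,D,np.load('w6.npy'))
sc=atz(C,(317,198),.092);print('screw',sc)
for u in [(217+163/3,121+101/3),(217+440/3,121+99/3),(217+175/3,121+350/3),(217+428/3,121+350/3)]:print('hubcorner',atz(C,u,.092))
print('ball',tri([(C,(23,235.6)),(cam('top'),(226.3,181.6))]),atz(C,(23,235.6),.145),atz(cam('top'),(226.3,181.6),.145))
# rectified view: columns=-y(right), rows=-x, 0.1mm/px
def rect(z,h=18,n=10):
    N=2*h*n+1;g=(np.arange(N)-h*n)/n/1000
    X=np.zeros((N,N,3));X[...,1]=sc[1]-g[None,:];X[...,0]=sc[0]-g[:,None];X[...,2]=z
    p=proj(C,X.reshape(-1,3)).reshape(N,N,2).astype(np.float32)
    return cv2.remap(im,p[...,0],p[...,1],cv2.INTER_CUBIC)
g=cv2.cvtColor(rect(.092),cv2.COLOR_BGR2GRAY);c=(g.shape[0]-1)/2
cv2.imwrite('pics/r6.png',cv2.resize(g,None,fx=1.5,fy=1.5))
pol=cv2.warpPolar(g,(180,720),(c,c),180,cv2.WARP_POLAR_LINEAR).astype(float)
th=np.deg2rad(np.arange(720)/2)
print('profile',pol.mean(0)[::10].round())
for a,b,nm in((45,110,'inner'),(100,165,'outer')):
    d=np.abs(np.gradient(cv2.GaussianBlur(pol,(9,9),0),axis=1))[:,a:b]
    gr=np.gradient(cv2.GaussianBlur(pol,(9,9),0),axis=1)[:,a:b]
    for sg in(1,-1):
        r=a+np.argmax(sg*gr,1);f=(r*np.exp(-6j*th)).mean()*2
        print(nm,sg,'r',r.mean().round(1),'amp6',abs(f).round(1),'cornerang',(np.rad2deg(-np.angle(f)/6)).round(1))
E
```

```text
screw [0.6111 0.0881 0.092 ]
hubcorner [0.6389 0.1157 0.092 ]
hubcorner [0.6393 0.0599 0.092 ]
hubcorner [0.583  0.1158 0.092 ]
hubcorner [0.583  0.0595 0.092 ]
ball (array([0.6103, 0.2267, 0.1459]), [np.float64(1.3), np.float64(1.3)]) [0.6106 0.2289 0.145 ] [0.6094 0.2261 0.145 ]
profile [ 95.  96.  95.  95. 101. 112. 128. 187. 209. 211. 210. 206. 175. 135.
 145. 191. 218. 220.]
inner 1 r 62.3 amp6 3.2 cornerang 4.6
inner -1 r 99.8 amp6 9.2 cornerang -23.1
outer 1 r 144.8 amp6 0.8 cornerang 4.6
outer -1 r 122.6 amp6 6.4 cornerang 3.9
```

View pics/r6.png

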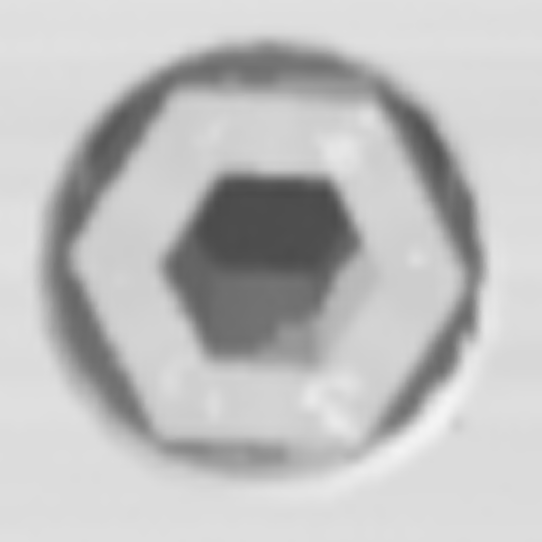

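Hexagon corners stand ~4° clockwise of world -y (so key yaw should be 26° mod 60°); screw at (0.611, 0.088); ball at x=0.6105, so the lever is upright. Now to the key.

{"method": "move_arm", "body": {
  "dp": [
    [0, 0, -4],
    [0, 0.5, -4],
    [-0.6, 4.0, 0],
    [-0.6, 4.0, 0],
    [-0.6, 4.0, 0],
    [-0.6, 4.0, 0],
    [-0.6, 4.0, 0],
    [-0.6, 4.0, 0]
  ],
  "twist": [
    [0, 0, 0],
    [0, 0, 0],
    [0, 0, 0],
    [0, 0, 0],
    [0, 0, 0],
    [0, 0, 0],
    [0, 0, 0],
    [0, 0, 0]
  ]
}}

```text
time_s: 8.23
eef_pos: [0.5522, -0.1587, 0.2013]
tool_rot: [3.141, -0.002, 0.001]
ft_force: [1.0, 0.3, 0.1]
width: 0.584
grasp_force: 0.0
```

{"method": "move_arm", "body": {
  "dp": [
    [0, 4.0, 0],
    [0, 4.0, 0],
    [0, 0, 0],
    [0, 0, 0],
    [0, 0, 0],
    [0, 0, 0],
    [0, 0, 0],
    [0, 0, 0]
  ],
  "twist": [
    [0, 0, 0],
    [0, 0, 0],
    [0, 0, 7],
    [0, 0, 7],
    [0, 0, 7],
    [0, 0, 7],
    [0, 0, 7],
    [0, 0, 7]
  ]
}}

```text
time_s: 8.9
eef_pos: [0.5528, -0.2368, 0.201]
tool_rot: [-3.141, -0.002, -0.739]
ft_force: [0.7, -0.1, -0.7]
width: 0.584
grasp_force: 0.0
```

{"method": "move_arm", "body": {
  "dp": [
    [0, 0, 0],
    [0, 0, 0],
    [0, 0, 0],
    [0, 0, 0]
  ],
  "twist": [
    [0, 0, 6.5],
    [0, 0, 6.5],
    [0, 0, 0],
    [0, 0, 0]
  ]
}}

```text
time_s: 9.23
eef_pos: [0.5527, -0.2368, 0.2007]
tool_rot: [-3.141, -0.001, -0.956]
ft_force: [-0.1, -0.7, -0.2]
width: 0.584
grasp_force: 0.0
```

```bash
python3 - <<'E'
from h import *
im,C,s=shot('wrist','w7');print(s['time_s'],s['eef_pos'],s['tool_rot'],s['joint_positions'].round(2))
np.save('w7.npy',C[2]);print(proj(C,[[.5526,-.239,.11]]))
for b in blobs(im,(8,180,100),(18,255,255),amin=60): print(b)
E
```

```text
9.2333 [ 0.55271911 -0.23675081  0.20070661] [-3.14097892e+00 -1.11507881e-03 -9.55840524e-01] [ 0.5   0.31 -0.21  1.56  0.07  1.28 -2.25]
[[317.7 196.6]]
(np.int32(2912), [460.7, 166.5], ((454.9706115722656, 171.61764526367188), (64.48346710205078, 65.85545349121094), 59.036251068115234))
(np.int32(572), [317.3, 187.6], ((314.9999694824219, 195.99996948242188), (73.99998474121094, 19.999996185302734), 90.0))
```

View pics/w7.png

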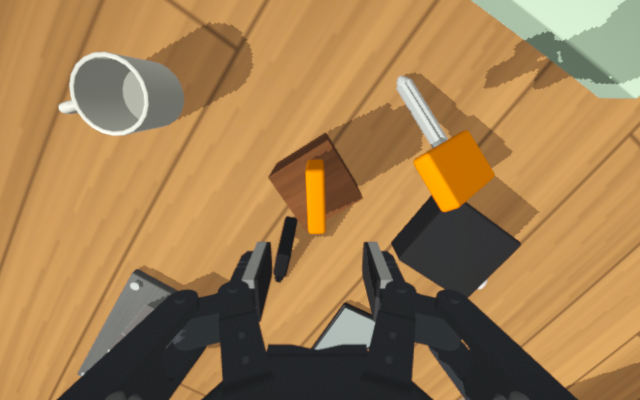

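Handle top face runs vertically at (316,160)–(317,234), so it lies along the tool x within a degree or two; the decoy key is at (455,170). Joint 7 is near its limit, so I'll use the half-turned grasp.

```bash
python3 - <<'E'
from h import *
im=cv2.imread('pics/w7.png');s=readout.read_state();K,D,_=cam('wrist',s);C=(K,D,np.load('w7.npy'))
m=cv2.inRange(cv2.cvtColor(im,cv2.COLOR_BGR2HSV),(8,180,200),(25,255,255))
m[:, :295]=0;m[:,340:]=0
ys=np.where(m.sum(1)>255*8)[0];print(ys.min(),ys.max())
L=[(np.where(m[y])[0].min(),np.where(m[y])[0].max(),y) for y in range(ys.min()+6,ys.max()-5)];L=np.array(L)
for k in(0,1):
    f=np.polyfit(L[:,2],L[:,k],1);e=[atz(C,(np.polyval(f,y),y),.11) for y in(165,230)];d=e[0]-e[1]
    print(f.round(3),np.rad2deg(np.arctan2(d[1],d[0])).round(1))
mid=L[:,:2].mean(1);f=np.polyfit(L[:,2],mid,1)
e=[atz(C,(np.polyval(f,y),y),.11) for y in (ys.min(),ys.max())];print(e,(e[0]+e[1])/2,np.linalg.norm(e[0]-e[1]),np.rad2deg(np.arctan2(*(e[0]-e[1])[[1,0]])))
W1=(K,D,np.load('w1.npy'))
print(tri([(C,(np.polyval(f,ys.mean()),ys.mean())),(W1,(303.5,188.5))]))
E
```

```text
170 233
[4.60000e-02 2.97576e+02] -53.0
[2.40000e-02 3.17988e+02] -53.1
[array([ 0.5688, -0.2562,  0.11  ]), array([ 0.5339, -0.2099,  0.11  ])] [ 0.55135 -0.23305  0.11   ] 0.057980169023554885 -52.99175475942511
(array([ 0.5524, -0.2332,  0.105 ]), [np.float64(1.5), np.float64(1.5)])
```

{"method": "move_arm", "body": {
  "dp": [
    [0, 0, 0],
    [0, 0, 0],
    [0, 0, 0],
    [0, 0, 0],
    [0, 0, 0],
    [0, 0, 0],
    [0, 0, 0],
    [0, 0, 0]
  ],
  "twist": [
    [0, 0, -7],
    [0, 0, -7],
    [0, 0, -7],
    [0, 0, -7],
    [0, 0, -7],
    [0, 0, -7],
    [0, 0, -7],
    [0, 0, -7]
  ]
}}

```text
time_s: 9.95
eef_pos: [0.5524, -0.237, 0.2002]
tool_rot: [3.141, -0.0, 0.027]
ft_force: [-0.5, -0.2, 0.2]
width: 0.586
grasp_force: 0.0
```

{"method": "move_arm", "body": {
  "dp": [
    [0, 0, 0],
    [0, 0, 0],
    [0, 0, 0],
    [0, 0, 0],
    [0, 0, 0],
    [0, 0, 0],
    [0, 0, 0],
    [0, 0, 0]
  ],
  "twist": [
    [0, 0, -7],
    [0, 0, -7],
    [0, 0, -7],
    [0, 0, -7],
    [0, 0, -7],
    [0, 0, -7],
    [0, 0, -7],
    [0, 0, -7]
  ]
}}

```text
time_s: 10.62
eef_pos: [0.5524, -0.237, 0.2002]
tool_rot: [3.141, -0.0, 1.004]
ft_force: [0.2, -0.1, -0.0]
width: 0.587
grasp_force: 0.0
```

{"method": "move_arm", "body": {
  "dp": [
    [0, 0, 0],
    [0, 0, 0],
    [0, 0, 0],
    [0, 0, 0],
    [0, 0, 0],
    [0, 0, 0],
    [0, 0, 0],
    [0, 0, 0]
  ],
  "twist": [
    [0, 0, -7],
    [0, 0, -7],
    [0, 0, -7],
    [0, 0, -7],
    [0, 0, -7],
    [0, 0, -7],
    [0, 0, -7],
    [0, 0, -7]
  ]
}}

```text
time_s: 11.28
eef_pos: [0.5524, -0.237, 0.2002]
tool_rot: [3.141, 0.0, 1.982]
ft_force: [-0.4, 0.6, 0.5]
width: 0.582
grasp_force: 0.0
```

{"method": "move_arm", "body": {
  "dp": [
    [0, 0, 0],
    [0, 0, 0],
    [0, 0, 0],
    [0, 0, 0]
  ],
  "twist": [
    [0, 0, -6.7],
    [0, 0, -6.7],
    [0, 0, 0],
    [0, 0, 0]
  ]
}}

```text
time_s: 11.62
eef_pos: [0.5523, -0.2371, 0.2]
tool_rot: [3.141, 0.0, 2.204]
ft_force: [0.4, -0.9, 0.9]
width: 0.588
grasp_force: 0.0
```

```bash
python3 - <<'E'
from h import *
im,C,s=shot('wrist','w8');print(s['time_s'],s['eef_pos'],s['tool_rot'],s['joint_positions'].round(2));np.save('w8.npy',C[2])
p=proj(C,[[.5513,-.233,.11]])[0];print(p);x0=int(p[0])
h=cv2.cvtColor(im,cv2.COLOR_BGR2HSV)
m=cv2.inRange(h,(8,180,80),(25,255,255));m[:,:x0-45]=0;m[:,x0+45:]=0;m[290:]=0
ys=np.where((m>0).sum(1)>6)[0];print(ys.min(),ys.max())
for y in range(ys.min(),ys.max()+1,4):
    xs=np.where(m[y])[0];print(y,xs.min(),xs.max(),h[y,int(xs.mean()),2],end=' | ')
E
```

```text
11.6167 [ 0.5523361  -0.23707189  0.20003753] [3.14128643e+00 1.90040413e-04 2.20437745e+00] [ 0.84  0.37 -0.65  1.54  0.23  1.31  0.8 ]
[319.4 193.8]
149 224
149 313 324 148 | 153 310 327 188 | 157 309 328 191 | 161 309 328 249 | 165 309 328 249 | 169 309 329 250 | 173 309 329 250 | 177 309 329 251 | 181 309 329 251 | 185 309 329 251 | 189 309 329 251 | 193 309 329 252 | 197 309 329 252 | 201 309 329 252 | 205 310 329 252 | 209 310 329 252 | 213 310 328 252 | 217 310 328 252 | 221 310 328 252 |
```

{"method": "move_arm", "body": {
  "dp": [
    [0.4, 0.15, 3],
    [0, 0, 3.2],
    [0, 0, 3.2],
    [0, 0, 3.2],
    [0, 0, 0],
    [0, 0, 0]
  ],
  "twist": [
    [0, 0, -0.5],
    [0, 0, 0],
    [0, 0, 0],
    [0, 0, 0],
    [0, 0, 0],
    [0, 0, 0]
  ]
}}

```text
time_s: 12.17
eef_pos: [0.5504, -0.2325, 0.0733]
tool_rot: [-3.14, -0.002, 2.214]
ft_force: [0.8, -0.3, 0.1]
width: 0.585
grasp_force: 0.0
```

{"method": "move_arm", "body": {
  "dp": [
    [0, 0, 0],
    [0, 0, 0],
    [0, 0, 0],
    [0, 0, 0],
    [0, 0, 0],
    [0, 0, 0]
  ],
  "twist": [
    [0, 0, 0],
    [0, 0, 0],
    [0, 0, 0],
    [0, 0, 0],
    [0, 0, 0],
    [0, 0, 0]
  ],
  "fingers": 0.5,
  "grip_force": 50
}}

```text
time_s: 12.67
eef_pos: [0.5524, -0.2333, 0.0762]
tool_rot: [3.14, 0.003, 2.214]
ft_force: [-1.6, 0.6, 7.9]
width: 0.177
grasp_force: 49.6
```

```bash
python3 - <<'E'
from h import *
im,C,s=shot('wrist','w9');print(s['time_s'],s['eef_pos'],s['tool_rot'],s['joint_positions'].round(2),s['ft_force'],s['width'],s['grasp_force'])
print(atz(C,(319,192),.11));K,D,_=C
h=cv2.cvtColor(im,cv2.COLOR_BGR2HSV);m=cv2.inRange(h,(8,180,80),(25,255,255))
x0,y0=proj(C,[[*s['eef_pos'][:2],.11]])[0].astype(int);print(x0,y0,atz((K,D,np.load('w8.npy')),(319,192),.11))
for y in range(y0-80,min(y0+60,399),5):
    xs=x0-40+np.where(m[y,x0-40:x0+40])[0]
    if len(xs)>5:print(y,xs.min(),xs.max(),h[y,int(xs.mean()),2],end=' | ')
E
```

```text
12.6667 [ 0.5524389  -0.23333891  0.07616344] [3.14015768 0.0032707  2.21444796] [ 0.81  0.48 -0.62  1.68  0.31  1.08  0.75] [-1.64505061  0.57532976  7.94980818] 0.17731821686811625 49.64563608169556
[ 0.5243 -0.1955  0.11  ]
318 290 [ 0.5501 -0.2319  0.11  ]
210 301 333 207 | 215 300 333 206 | 220 299 334 207 | 225 299 335 210 | 230 298 336 255 | 235 298 336 255 | 240 299 334 255 | 245 299 334 255 | 250 299 334 255 | 255 299 335 255 | 260 299 335 255 | 265 299 335 255 | 270 300 334 255 | 275 300 334 255 | 280 300 334 207 | 285 300 333 207 | 290 300 333 207 | 295 300 333 207 | 300 301 333 207 | 305 301 333 207 | 310 300 333 206 | 315 300 333 206 | 320 301 333 206 | 325 301 332 206 | 330 301 332 205 | 335 303 330 203 |
```

{"method": "move_arm", "body": {
  "dp": [
    [0, 0, -1],
    [0, 0, -2.5],
    [0, 0, -3.5],
    [0, 0, -3.5],
    [0, 0, -3.5],
    [0, 0, 0],
    [0, 0, 0]
  ],
  "twist": [
    [0, 0, 0],
    [0, 0, 0],
    [0, 0, 0],
    [0, 0, 0],
    [0, 0, 0],
    [0, 0, 0],
    [0, 0, 0]
  ]
}}

```text
time_s: 13.3
eef_pos: [0.5522, -0.233, 0.2169]
tool_rot: [3.14, 0.004, 2.215]
ft_force: [0.6, -0.3, -1.6]
width: 0.179
grasp_force: 49.3
```

```bash
cat > k.py <<'E'
from h import *
im,C,s=shot('wrist','k%d'%int(readout.read_state()['time_s']*100));print(s['time_s'],s['eef_pos'],s['tool_rot'],s['ft_force'].round(1),s['width'])
# handle seen in tool frame: intersect with plane tool z = zt (handle top)
K,D,T=C;H=np.array(calibration('wrist')['hand_eye']);CT=(K,D,H)
h=cv2.cvtColor(im,cv2.COLOR_BGR2HSV);m=cv2.inRange(h,(8,180,80),(25,255,255))
m[:180]=0;m[:,:280]=0;m[:,355:]=0
ys=np.where((m>0).sum(1)>15)[0]
R_=[(y,np.where(m[y])[0].min(),np.where(m[y])[0].max(),int(h[y,int(np.where(m[y])[0].mean()),2])) for y in ys]
for r in R_[::6]+[R_[-1]]:print(r,end=' ')
print()
for zt in (-.034,-.037,-.040):
    print(zt,'bottom-end x',atz(CT,(317,ys.max()),zt)[0],'y mid',[atz(CT,((r[1]+r[2])/2,r[0]),zt)[:2].tolist() for r in R_[::25]])
E
python3 k.py
```

```text
13.3 [ 0.55223475 -0.23300532  0.21690375] [3.13957893 0.00446847 2.21475054] [ 0.6 -0.3 -1.6] 0.17943105021990918
(np.int64(195), np.int64(307), np.int64(326), 124) (np.int64(201), np.int64(302), np.int64(331), 173) (np.int64(207), np.int64(301), np.int64(331), 176) (np.int64(213), np.int64(301), np.int64(332), 179) (np.int64(219), np.int64(300), np.int64(333), 179) (np.int64(225), np.int64(300), np.int64(334), 182) (np.int64(231), np.int64(299), np.int64(335), 237) (np.int64(237), np.int64(299), np.int64(335), 238) (np.int64(243), np.int64(299), np.int64(334), 237) (np.int64(249), np.int64(299), np.int64(334), 237) (np.int64(255), np.int64(299), np.int64(335), 238) (np.int64(261), np.int64(299), np.int64(335), 238) (np.int64(267), np.int64(299), np.int64(335), 238) (np.int64(273), np.int64(300), np.int64(334), 238) (np.int64(279), np.int64(300), np.int64(334), 180) (np.int64(285), np.int64(300), np.int64(333), 180) (np.int64(291), np.int64(300), np.int64(333), 180) (np.int64(297), np.int64(300), np.int64(333), 180) (np.int64(303), np.int64(300), np.int64(333), 179) (np.int64(309), np.int64(301), np.int64(333), 178) (np.int64(315), np.int64(300), np.int64(332), 178) (np.int64(321), np.int64(301), np.int64(332), 178) (np.int64(327), np.int64(301), np.int64(332), 178) (np.int64(333), np.int64(303), np.int64(330), 178) (np.int64(336), np.int64(305), np.int64(326), 172) 
-0.034 bottom-end x -0.0263 y mid [[0.0458, -0.0007], [0.0349, -0.0007], [0.0234, -0.0007], [0.011, -0.0005], [-0.0022, -0.0007], [-0.0165, -0.0008]]
-0.037 bottom-end x -0.0232 y mid [[0.0468, -0.0007], [0.0363, -0.0007], [0.025, -0.0007], [0.013, -0.0005], [0.0001, -0.0007], [-0.0138, -0.0007]]
-0.04 bottom-end x -0.0202 y mid [[0.0479, -0.0007], [0.0376, -0.0007], [0.0267, -0.0007], [0.015, -0.0005], [0.0025, -0.0007], [-0.011, -0.0007]]
```

Grasp is good: the key axis lies about +2.4 mm in tool x and -0.7 mm in tool y; tip ≈ 70 mm beyond the TCP. Carry to the screw with yaw 146.5°.

{"method": "move_arm", "body": {
  "dp": [
    [0, 0, 0],
    [0, 0, 0],
    [0, 0, 0],
    [1.5, 3.6, 0],
    [1.5, 3.6, 0],
    [1.5, 3.6, 0],
    [1.5, 3.6, 0],
    [1.5, 3.6, 0]
  ],
  "twist": [
    [0, 0, -6.5],
    [0, 0, -6.5],
    [0, 0, -6.5],
    [0, 0, 0],
    [0, 0, 0],
    [0, 0, 0],
    [0, 0, 0],
    [0, 0, 0]
  ]
}}

```text
time_s: 14.02
eef_pos: [0.5874, -0.0398, 0.2124]
tool_rot: [-3.14, -0.002, 2.555]
ft_force: [0.8, 0.3, -2.0]
width: 0.182
grasp_force: 49.2
```

{"method": "move_arm", "body": {
  "dp": [
    [1.5, 3.6, 0],
    [1.5, 3.6, 0],
    [1.5, 3.6, 0],
    [0.5, 1.2, 0],
    [0, 0, 0],
    [0, 0, 0],
    [0, 0, 0]
  ],
  "twist": [
    [0, 0, 0],
    [0, 0, 0],
    [0, 0, 0],
    [0, 0, 0],
    [0, 0, 0],
    [0, 0, 0],
    [0, 0, 0]
  ]
}}

```text
time_s: 14.6
eef_pos: [0.6127, 0.0847, 0.2128]
tool_rot: [-3.14, -0.001, 2.554]
ft_force: [0.4, -0.9, -2.1]
width: 0.177
grasp_force: 49.3
```

```bash
python3 - <<'E'
from h import *
im,C,s=shot('wrist','w10');print(s['time_s'],s['eef_pos'],s['tool_rot'],s['joint_positions'].round(2),s['ft_force'].round(1),s['width'])
Rm=R.from_euler('xyz',s['tool_rot']).as_matrix()
ax=s['eef_pos']+Rm@[.0024,-.0007,.070];print('tip',ax)
e=np.array([.611,.088,ax[2]])-ax;print('tool shift cm',(Rm.T@e*100).round(2),'yaw err',146.5-np.rad2deg(s['tool_rot'][2]))
sd=grab_frame('side');S=cam('side');p=proj(S,[ax,ax+[0,0,.06],[.611,.088,.092]]);print(p)
tp=grab_frame('top')
u=p[0].astype(int);a=cv2.resize(sd[u[1]-80:u[1]+50,u[0]-55:u[0]+55],None,fx=4,fy=4,interpolation=cv2.INTER_CUBIC)
cv2.imwrite('pics/s10.png',a);print(u-[55,80])
E
```

```text
14.6 [0.61272941 0.0846895  0.21276306] [-3.13983592e+00 -7.81612973e-04  2.55393917e+00] [ 0.4   0.44 -0.81  1.47  0.32  1.37  0.55] [ 0.4 -0.9 -2.1] 0.17670014815967977
tip [0.61023023 0.08536551 0.1427663 ]
tool shift cm [ 0.08  0.26 -0.  ] yaw err 0.17006431952330558
[[299.1 207.8]
 [298.5 184.2]
 [298.8 227.2]]
[244 127]
```

View pics/s10.png

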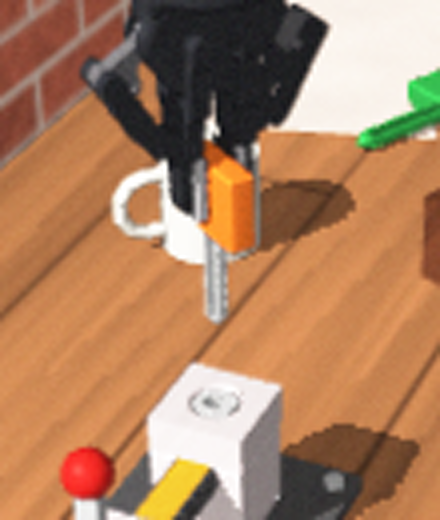

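Side crop: blade vertical with tip at full-frame (298,207), straight above the socket (298,228); ball upright. Consistent with prediction; shift and lower.

{"method": "move_arm", "body": {
  "dp": [
    [0.1, 0.25, 0],
    [0, 0, 1.5],
    [0, 0, 2.0],
    [0, 0, 1.0],
    [0, 0, 0],
    [0, 0, 0]
  ],
  "twist": [
    [0, 0, -0.2],
    [0, 0, 0],
    [0, 0, 0],
    [0, 0, 0],
    [0, 0, 0],
    [0, 0, 0]
  ]
}}

```text
time_s: 15.25
eef_pos: [0.6135, 0.0886, 0.1688]
tool_rot: [-3.141, -0.001, 2.558]
ft_force: [-0.0, -0.4, 0.3]
width: 0.181
grasp_force: 49.3
```

{"method": "move_arm", "body": {
  "dp": [
    [0, 0, 0.4],
    [0, 0, 0.4],
    [0, 0, 0.2],
    [0, 0, 0]
  ],
  "twist": [
    [0, 0, 0],
    [0, 0, 0],
    [0, 0, 0],
    [0, 0, 0]
  ]
}}

```text
time_s: 15.58
eef_pos: [0.6135, 0.0887, 0.1585]
tool_rot: [-3.141, -0.0, 2.559]
ft_force: [-0.6, -0.0, -1.2]
width: 0.181
grasp_force: 49.3
```

{"method": "move_arm", "body": {
  "dp": [
    [-0.08, -0.1, 0],
    [0, 0, 0.15],
    [0, 0, 0.15],
    [0, 0, 0.15],
    [0, 0, 0]
  ],
  "twist": [
    [0, 0, 0],
    [0, 0, 0],
    [0, 0, 0],
    [0, 0, 0],
    [0, 0, 0]
  ]
}}

```text
time_s: 16.0
eef_pos: [0.6135, 0.0878, 0.154]
tool_rot: [-3.142, -0.0, 2.559]
ft_force: [-1.5, 1.2, -1.1]
width: 0.179
grasp_force: 49.3
```

```bash
python3 - <<'E'
from h import *
s=readout.read_state();print(s['eef_pos'],s['tool_rot'],s['ft_force'],s['wrist_torque'])
E
```

```text
[0.61352571 0.08777637 0.15399036] [-3.14153469e+00 -3.84759435e-04  2.55884225e+00] [-1.50068754  1.18782914 -1.13476976] [ 0.32811366  0.16407976 -0.03635023]
```

{"method": "move_arm", "body": {
  "dp": [
    [0, 0, 0.15],
    [0, 0, 0.15],
    [0, 0, 0.1],
    [0, 0, 0]
  ],
  "twist": [
    [0, 0, 0],
    [0, 0, 0],
    [0, 0, 0],
    [0, 0, 0]
  ]
}}

```text
time_s: 16.33
eef_pos: [0.6136, 0.0878, 0.15]
tool_rot: [-3.142, -0.0, 2.559]
ft_force: [-0.3, 1.3, -1.5]
width: 0.179
grasp_force: 49.3
```

{"method": "move_arm", "body": {
  "dp": [
    [0, 0, 0.15],
    [0, 0, 0.15],
    [0, 0, 0.1],
    [0, 0, 0]
  ],
  "twist": [
    [0, 0, 0],
    [0, 0, 0],
    [0, 0, 0],
    [0, 0, 0]
  ]
}}

```text
time_s: 16.67
eef_pos: [0.6136, 0.0876, 0.146]
tool_rot: [-3.142, -0.0, 2.559]
ft_force: [-0.7, 1.5, -1.0]
width: 0.181
grasp_force: 49.4
```

{"method": "move_arm", "body": {
  "dp": [
    [0, 0, 0.1],
    [0, 0, 0.1],
    [0, 0, 0]
  ],
  "twist": [
    [0, 0, 0],
    [0, 0, 0],
    [0, 0, 0]
  ]
}}

```text
time_s: 16.92
eef_pos: [0.6137, 0.0876, 0.1442]
tool_rot: [3.142, -0.0, 2.559]
ft_force: [-0.7, 2.7, -1.1]
width: 0.181
grasp_force: 49.5
```

```bash
python3 - <<'E'
from h import *
s=readout.read_state();print(s['eef_pos'],s['tool_rot'],s['ft_force'],s['wrist_torque'])
sd=grab_frame('side')
b=[x for x in blobs(sd,*ORANGE,amin=20)];print(b)
E
```

```text
[0.61370055 0.08763476 0.14418893] [ 3.14154409e+00 -1.60291141e-05  2.55867263e+00] [-0.68963569  2.65980793 -1.13857134] [ 0.47981198  0.34669489 -0.01965548]
[(np.int32(246), [417.5, 175.1], ((416.20001220703125, 174.90000915527344), (30.448509216308594, 14.188852310180664), 32.47119140625)), (np.int32(210), [300.8, 206.0], ((300.0, 204.5), (25.0, 12.0), 90.0))]
```

{"method": "move_arm", "body": {
  "dp": [
    [0, 0, 0.1],
    [0, 0, 0.1],
    [0, 0, 0]
  ],
  "twist": [
    [0, 0, 0],
    [0, 0, 0],
    [0, 0, 0]
  ]
}}

```text
time_s: 17.22
eef_pos: [0.614, 0.0878, 0.1436]
tool_rot: [3.141, 0.001, 2.559]
ft_force: [-5.4, -0.0, 10.2]
width: 0.177
grasp_force: 50.9
```

Bottomed with 10 N (seated). Relieve slightly and start turning clockwise about the key axis.

{"method": "move_arm", "body": {
  "dp": [
    [0, 0, -0.12],
    [-0.005, -0.016, 0],
    [-0.005, -0.016, 0],
    [-0.005, -0.016, 0],
    [-0.005, -0.016, 0],
    [0, 0, 0],
    [0, 0, 0]
  ],
  "twist": [
    [0, 0, 0],
    [0, 0, 3.5],
    [0, 0, 3.5],
    [0, 0, 3.5],
    [0, 0, 3.5],
    [0, 0, 0],
    [0, 0, 0]
  ],
  "grip_force": 70
}}

```text
time_s: 17.8
eef_pos: [0.6135, 0.0874, 0.1439]
tool_rot: [3.141, 0.0, 2.317]
ft_force: [-3.7, 2.0, 6.1]
width: 0.178
grasp_force: 69.8
```

```bash
cat > q.py <<'E'
from h import *
s=readout.read_state();print(s['time_s'],s['eef_pos'].round(4),np.rad2deg(s['tool_rot']).round(2),s['ft_force'].round(1),s['wrist_torque'].round(3),'q7',s['joint_positions'][6].round(2))
E
python3 q.py
```

```text
17.8 [0.6135 0.0874 0.1439] [1.7998e+02 1.0000e-02 1.3273e+02] [-3.7  2.   6.1] [0.745 1.019 0.063] q7 0.3
```

{"method": "move_arm", "body": {
  "dp": [
    [-0.005, -0.016, 0],
    [-0.005, -0.016, 0],
    [0, 0, 0]
  ],
  "twist": [
    [0, 0, 3.5],
    [0, 0, 3.5],
    [0, 0, 0]
  ]
}}

```text
time_s: 18.05
eef_pos: [0.6133, 0.0872, 0.1439]
tool_rot: [3.141, -0.0, 2.191]
ft_force: [-3.6, 3.0, 5.8]
width: 0.175
grasp_force: 69.9
```

```bash
python3 q.py
```

```text
18.05 [0.6133 0.0872 0.1439] [ 1.7997e+02 -1.0000e-02  1.2554e+02] [-3.6  3.   5.8] [0.848 1.013 0.038] q7 0.18
```

{"method": "move_arm", "body": {
  "dp": [
    [-0.005, -0.016, 0],
    [-0.004, -0.012, 0],
    [0, 0, 0]
  ],
  "twist": [
    [0, 0, 3],
    [0, 0, 3],
    [0, 0, 0]
  ]
}}

```text
time_s: 18.3
eef_pos: [0.6131, 0.0871, 0.1439]
tool_rot: [3.141, -0.0, 2.087]
ft_force: [-3.5, 4.0, 6.2]
width: 0.174
grasp_force: 69.9
```

```bash
python3 q.py
```

```text
18.3 [0.6131 0.0871 0.1439] [ 1.7997e+02 -2.0000e-02  1.1958e+02] [-3.5  4.   6.2] [0.918 0.981 0.115] q7 0.08
```

{"method": "move_arm", "body": {
  "dp": [
    [-0.003, -0.008, 0],
    [-0.003, -0.008, 0],
    [0, 0, 0]
  ],
  "twist": [
    [0, 0, 2],
    [0, 0, 2],
    [0, 0, 0]
  ]
}}

```text
time_s: 18.55
eef_pos: [0.613, 0.087, 0.1439]
tool_rot: [3.141, -0.0, 2.019]
ft_force: [-3.4, 3.5, 5.3]
width: 0.174
grasp_force: 70.0
```

```bash
python3 q.py
```

```text
18.55 [0.613  0.087  0.1439] [ 1.7997e+02 -2.0000e-02  1.1565e+02] [-3.4  3.5  5.3] [0.946 0.995 0.218] q7 0.02
```

{"method": "move_arm", "body": {
  "dp": [
    [-0.003, -0.008, 0],
    [-0.003, -0.008, 0],
    [0, 0, 0]
  ],
  "twist": [
    [0, 0, 2],
    [0, 0, 2],
    [0, 0, 0]
  ]
}}

```text
time_s: 18.8
eef_pos: [0.6129, 0.0869, 0.1439]
tool_rot: [3.141, -0.0, 1.949]
ft_force: [-3.4, 3.0, 5.3]
width: 0.176
grasp_force: 70.0
```

```bash
python3 q.py
```

```text
18.8 [0.6129 0.0869 0.1439] [ 1.7997e+02 -3.0000e-02  1.1166e+02] [-3.4  3.   5.3] [0.944 1.007 0.158] q7 -0.05
```

```bash
cat > a.py <<'E'
from h import *
t=[]
for i in range(8):
    grab_frame('wrist');s=readout.read_state();t.append(s['wrist_torque'][2])
print(np.mean(t).round(3),np.std(t).round(3),np.rad2deg(s['tool_rot'])[2].round(2),s['ft_force'].round(1))
im=grab_frame('wrist');h=cv2.cvtColor(im,cv2.COLOR_BGR2HSV);m=cv2.inRange(h,(8,180,80),(25,255,255));CT=(*cam('wrist',s)[:2],np.array(calibration('wrist')['hand_eye']))
L=[]
for y in list(range(234,330,2)):
    xs=270+np.where(m[y,270:370])[0]; L.append((y,xs.min(),xs.max()))
L=np.array(L);P=np.array([atz(CT,((a+b)/2,y),-.034)[:2] for y,a,b in L]);f=np.polyfit(P[:,0],P[:,1],1)
print('handle angle in tool deg',np.rad2deg(f[0]).round(2),'y0 mm',(f[1]*1e3).round(2))
E
python3 a.py
```

```text
0.195 0.033 111.78 [-3.9  4.3  6.4]
handle angle in tool deg -0.32 y0 mm -0.49
```

Mean torque 0.195 N·m (was ~0.06): the screw has bitten, somewhere between yaw 125° and 117°. Turning 7° more puts the nip at about 11–21° in all cases.

{"method": "move_arm", "body": {
  "dp": [
    [-0.004, -0.01, 0],
    [-0.004, -0.01, 0],
    [-0.004, -0.01, 0],
    [0, 0, 0],
    [0, 0, 0]
  ],
  "twist": [
    [0, 0, 2.4],
    [0, 0, 2.3],
    [0, 0, 2.3],
    [0, 0, 0],
    [0, 0, 0]
  ]
}}

```text
time_s: 19.67
eef_pos: [0.6127, 0.0868, 0.1439]
tool_rot: [3.141, -0.001, 1.829]
ft_force: [-3.2, 3.8, 4.8]
width: 0.176
grasp_force: 69.9
```

```bash
python3 a.py
```

```text
0.191 0.034 104.79 [-4.9  3.7  4.8]
handle angle in tool deg -0.29 y0 mm -0.48
```

{"method": "move_arm", "body": {
  "dp": [
    [0, 0, 0],
    [0, 0, 0],
    [0, 0, 0],
    [0, 0, 0],
    [0, 0, -1.5],
    [0, 0, -3],
    [0, 0, -3.5],
    [0, 0, -3.5]
  ],
  "twist": [
    [0, 0, 0],
    [0, 0, 0],
    [0, 0, 0],
    [0, 0, 0],
    [0, 0, 0],
    [0, 0, 0],
    [0, 0, 0],
    [0, 0, 0]
  ],
  "fingers": 5.0
}}

```text
time_s: 20.78
eef_pos: [0.6123, 0.0855, 0.2594]
tool_rot: [-3.141, 0.0, 1.826]
ft_force: [0.6, -0.5, -0.0]
width: 0.585
grasp_force: 0.0
```

```bash
python3 - <<'E'
from h import *
im,C,s=shot('wrist','w20');print(s['time_s'],s['eef_pos'],s['tool_rot'],s['ft_force'])
sd=grab_frame('side');tp=grab_frame('top')
b=[x for x in blobs(sd,*ORANGE,amin=20)];print(b)
r=[x[1] for x in blobs(sd,*RED,amin=20)];rt=[x[1] for x in blobs(tp,*RED) if x[1][1]<300];print(r,rt,tri([(cam('side'),r[0]),(cam('top'),rt[0])]))
print('side pred handle',proj(cam('side'),[[.611,.088,.156]]))
w=[x for x in blobs(im,(8,180,80),(25,255,255),amin=100)];print(w,proj(C,[[.611,.088,.178]]))
cv2.imwrite('pics/v20.png',np.vstack([im[:260],sd[130:400]]))
E
```

```text
20.7833 [0.61227265 0.08553313 0.25943368] [-3.14054623e+00  1.43773950e-04  1.82577617e+00] [ 0.6311055  -0.51755532 -0.00437498]
[(np.int32(234), [417.8, 175.3], ((416.8426818847656, 175.1516876220703), (29.149944305419922, 13.991971969604492), 32.0053825378418)), (np.int32(174), [298.0, 203.4], ((298.0, 203.5), (29.0, 6.0), 90.0))]
[[265.6, 244.8]] [[226.4, 181.5]] (array([0.612 , 0.2269, 0.1441]), [np.float64(2.3), np.float64(2.3)])
side pred handle [[298.2 203.3]]
[(np.int32(394), [345.7, 58.7], ((345.6603698730469, 58.68867492675781), (18.6810359954834, 21.290884017944336), 15.945394515991211)), (np.int32(1002), [330.6, 115.4], ((330.26153564453125, 115.70769500732422), (17.891983032226562, 57.184181213378906), 15.255118370056152)), (np.int32(1482), [314.4, 192.5], ((314.3255310058594, 192.18154907226562), (76.11468505859375, 21.571533203125), 80.72740173339844))] [[316.7 198.3]]
```

View pics/v20.png

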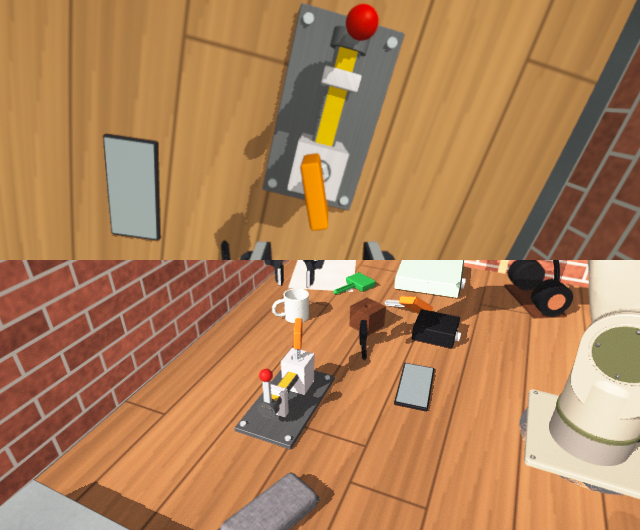

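The key stands in the screw, with the handle at side-view (298,203) exactly where a seated key should be. The lever is upright (ball x=0.612), and the gripper is clear. Let it settle and hand in.

{"method": "move_arm", "body": {
  "dp": [
    [0, 0, -2],
    [0, 0, 0],
    [0, 0, 0],
    [0, 0, 0],
    [0, 0, 0],
    [0, 0, 0]
  ],
  "twist": [
    [0, 0, 0],
    [0, 0, 0],
    [0, 0, 0],
    [0, 0, 0],
    [0, 0, 0],
    [0, 0, 0]
  ]
}}

```text
time_s: 21.43
eef_pos: [0.6123, 0.0858, 0.2774]
tool_rot: [-3.14, -0.0, 1.826]
ft_force: [-0.2, -0.4, 0.8]
width: 0.581
grasp_force: 0.0
```

```bash
python3 - <<'E'
from h import *
from plant import ctrl
a=[x[1:] for x in blobs(grab_frame('side'),*ORANGE,amin=20)];print(a)
print(ctrl.close_job())
E
```

```text
[([417.7, 175.3], ((416.2584533691406, 174.7865447998047), (30.52794075012207, 13.991971969604492), 32.00538635253906)), ([297.9, 203.3], ((298.0, 203.5), (29.0, 6.0), 90.0))]
the job is handed in; nothing more can be done
None
```

I handed the job in at about 21 s, verdict not returned: lever upright, key left standing seated, screw turned an estimated 11–21° past its bite (from wrist torque); the loose decoy keys ended up lying down, cause not checked.

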